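# Unhasp the reach gauge, squeeze its lock and hold the arm at the set mark

### The arm

A 7-joint arm with a two-finger parallel gripper is mounted at the origin on the work surface. World frame = base frame: x ahead of the robot, y to its left, z up, the work surface at z = 0. Lengths are in m, angles in rad, forces in N, time in s.
With the tool pointing down it reaches from about 0.425 to 0.95 m from the base axis. Payload 4.7 kg.
Tool frame: the origin (TCP) lies on the centre line of the jaws, within the pads' length; the fingertips stand robot.nose_length ahead of it and the grasp point (between the pads) lies 8 mm behind it (robot.nose_length is the distance from the TCP to the fingertips, in m); z points along the fingers, y is the line along which they close (so a half turn about z gives the same grasp; the last joint's range is limited). The gripper opens to 85 mm and grips with 20 to 120 N. Pads are 22 mm wide; open, the fingers measure 114 mm over their backs; the gripper's body (76 mm by 85 mm) begins 54 mm behind the grasp point. The pads swing forward as they close: fully open they stand 13 mm farther back than shut.
Start: joints at [-0.029, 0.469, -0.049, 1.532, 0.024, 1.141, -0.082], TCP at [0.675, 0, 0.242] pointing down, gripper open.
Joint ranges: [-2.59, 2.59], [-0.33, 1.99], [-1.39, 1.29], [0.1, 2.45], [-1.04, 4.18], [0.21, 1.99], [-2.66, 2.66]. Speed limits (rad/s): [2.57, 2.57, 3.14, 3.14, 3.14, 3.14, 3.14].

### API

Orientations are given as [roll, pitch, yaw] about the fixed x, y, z axes, in that order (R = Rz(yaw) Ry(pitch) Rx(roll)).
In Python, from plant import robot gives the robot as it stands. Calls block until the motion is done:
- robot.goto(position, orientation): joint-space move of the TCP to a pose.
- robot.move_straight(position, vel=0.15, attitude=None, contact_N=None): straight line of the TCP; attitude=None keeps the orientation; vel is the mean speed in m/s. With contact_N (N) it stops when the force on the tool has changed by that much, and returns True; else False.
- robot.move_joints(angles): joint-space move.
- robot.grip(opening, strength=None): opening from 0.0 (shut) to 1.0 (fully open); strength is the grip in N (None keeps the last); returns when the fingers have stopped.
- robot.sleep(seconds).
- robot.inverse_kinematics(position, orientation): joint angles nearest the present ones, or None.
- robot.sense(): the state.
- robot.grab_frame(name): name is "scene" or "side" or "wrist"; returns a dict with "image" (400x640x3 uint8, red, green, blue), "range_z" (400x640 float32, m along the optical axis (not along the pixel's ray), 0 where there is no reading), "fx", "fy", "cx", "cy" (pixels), "dist_coeffs" ([k1, k2, p1, p2, k3] as OpenCV has them; the pictures are not rectified), "R" (3x3) and "t" (3): a world point X has camera coordinates R X + t. Camera axes: x right, y down, z forward; pixel columns grow to the right and rows downward; lengths in m; the calibration is good to about 2 mm. A picture is of the moment at which its call begins.
A pose or a line that the arm cannot do raises robot.IKError and nothing moves.
- robot.close_job(): hands the job in; it is judged then, once.
The state is a dict: "t": time; "joint_pos": joint angles; "joint_velocities": joint speeds; "effort": joint torques, N m; "tcp_pos": TCP position; "tcp_rot": TCP orientation; "wrist_force": force on the tool from outside, world axes, zero at the start; "torque": the same for the moment, N m; "opening": opening from 0.0 (shut) to 1.0 (fully open); "gripper_force": force on a finger pad.
Only numpy, scipy, OpenCV 4.12 (cv2) and the standard library are available. Lean on these libraries where they do the work, as an engineer would, in place of code of your own. Each camera call takes 0.05 s, during which the arm holds its last target. There are 200 camera calls.

### The job

Get the bench reach gauge ready for a reading: swing the hasp up off the brass catch and over well past upright, then squeeze the red lock button on the arm's grip block and, keeping it squeezed, draw the telescoping arm out until its red pointer lines up with the black line on the yellow rider on the scale. Finish while still holding the grip block there with the button squeezed and the arm still: the arm springs back if it is let go. Do not shift the yellow rider or disturb the tool case, micrometer and turned parts.

Things in the scene. Friction and masses are not known exactly. Their poses are not given: they have to be found in the camera images.
- gauge: Bench reach gauge, fixed to the bench. Green plate 450 x 150 x 12 mm, at x -300 to 150, y -95 to 55 mm of its origin (on the bench top); blue square tube along it to x -90, y +-16, top z 62 mm, with a telescoping arm in it. x axis: the way the arm draws out (the robot's left, within 0.3 rad). Its -y side, away from the robot, has the red button, white scale and yellow rider. z up.
- keeper: Steel post fixed on the gauge plate (gauge x -105 to -99, y -35 to -23, up to z 80 mm) that holds the lock tooth of the arm. Same origin and axes as the gauge.
- hasp (a joint): Angle of the steel hasp: 0 = closed, lying level with its slot over the brass catch (10 mm square, on the arm, top at z 90 mm), blocking the arm; grows as the free end is lifted: 1.57 = upright, 2.6 = end stop, leaning over to the gauge's +y side. Stiff hinge, stays where it is left (about 1 N at the knob moves it). Starts within 0.12 of closed.
- hasp_knob (a point): Centre of the orange round bar at the hasp's free end: 30 mm long along the gauge's x, flat ends, 14 mm in diameter. Can be pinched from above by its two ends (fingers closing along the gauge's x) and turns between the fingers. Closed it lies about 76 mm above the bench at gauge x -165, y -46 mm, nothing under it but the plate.
- hasp_hinge (a point): Point on the hasp's hinge line, which is parallel to the gauge's x: at gauge x -165, y 34, z 76 mm. The knob moves on a circle of 80 mm about it, from the gauge's -y side up over the top to the +y side.
- reach_arm (a joint): Extension of the telescoping arm in m: 0 = fully in and locked (start), end stop at 0.17. Once hasp and lock are off it slides along the gauge's x; a return spring pulls it back in with 2 to 4 N.
- grip_block (a point): Centre of the grasp on the aluminium grip block of the arm, at gauge x -60 mm + extension, y 0, z 80; block 44 mm long (x), top at z 96 mm. Pinch from above along the gauge's y: one finger on the black rubber pad (28 mm square, face at y 17), the other on the red button (28 mm round, face at y -23): 40 mm wide, 34 with the button in. Beside both it is free below, down to z 30.
- lock_button (a joint): Travel of the red lock button into the block, in m, along the gauge's +y: 0 = out (locked), 0.006 = fully in. Takes 4 N to start and 7 N fully in; springs out when let go. The arm is free when it is in by more than 0.004.
- button_cap: The red lock button's cap; moves with the button and the arm. Origin at the gauge's origin as built with the arm fully in (its face centre lies at x -60, y -23, z 80 mm from there).
- pointer (a point): Tip of the red pointer low on the arm's end plate, 19 mm above the bench, at gauge x -28 mm + extension, y -61 mm, next to the scale.
- mark (a point): The black line on the yellow rider (10 mm wide block, 28 mm high, on the scale) at the pointer's height; the arm is set when pointer and line have the same gauge x. The rider sits somewhere between 50 and 150 mm from the pointer's start.
- rider (a joint): Where the yellow rider sits on the scale, in m: equal to the arm extension at which the pointer meets its line. Scale ticks every 10 mm.
- spigot_a: Turned steel part standing on the bench, 42 mm diameter, 82 mm high; origin at the middle of its foot. Leave alone.
- spigot_b: Second such turned part. Leave alone.
- micrometer: Micrometer with blue C frame lying on the bench, about 150 mm long, 18 mm high. Leave alone.
- tool_case: Closed red plastic instrument case lying flat, 150 x 260 x 46 mm. Leave alone.

How it is judged:
By the outcome, as a careful person would: the job done as asked, in the order asked, and still so for the second after the job is handed in, while the arm keeps its last pose, push and grip.
It also fails if it takes over 54 s, if anything falls off the work surface, if the arm or the gripper's body presses on something with over 40 N, if the wrist force passes 120 N, or if a joint passes its speed limit or range.

## Working session

There is one attempt and no reset: what is moved stays moved. The work goes in short steps, each a Python script; the robot and the scene stay as the last script left them, time stands still between calls to the robot, and variables do not carry over. Pictures are saved under pics/ and viewed, at most 12 in all, crops included, and the job is handed in when it is done.

```bash
ls; mkdir -p pics
cat > h.py <<'E'
import numpy as np, cv2
from plant import robot
def ray(f,u,v):
    K=np.array([[f['fx'],0,f['cx']],[0,f['fy'],f['cy']],[0,0,1.]])
    p=cv2.undistortPoints(np.array([[[u,v]]],float),K,np.array(f['dist_coeffs'],float))[0,0]
    R=np.array(f['R']);t=np.array(f['t'])
    return -R.T@t, R.T@np.array([p[0],p[1],1.])
def onz(f,u,v,z):
    o,d=ray(f,u,v); return o+d*(z-o[2])/d[2]
def cloud(f):
    K=np.array([[f['fx'],0,f['cx']],[0,f['fy'],f['cy']],[0,0,1.]])
    v,u=np.mgrid[:400,:640]
    p=cv2.undistortPoints(np.stack([u,v],-1).reshape(-1,1,2).astype(float),K,np.array(f['dist_coeffs'],float)).reshape(400,640,2)
    z=f['range_z'][...,None]
    P=np.concatenate([p*z,z],-1)
    return (P-np.array(f['t']))@np.array(f['R'])
def hsv(f): return cv2.cvtColor(f['image'],cv2.COLOR_RGB2HSV)
def save(f,n): cv2.imwrite(n,cv2.cvtColor(f['image'],cv2.COLOR_RGB2BGR))
E
python3 - <<'E'
from h import *
import pickle
fs={n:robot.grab_frame(n) for n in("scene","side","wrist")}
pickle.dump(fs,open('f0.pkl','wb'))
cv2.imwrite('pics/a.png',cv2.cvtColor(np.vstack([fs['scene']['image'],fs['side']['image']]),cv2.COLOR_RGB2BGR)[:, :]) 
im=cv2.imread('pics/a.png');cv2.imwrite('pics/a.png',cv2.resize(im,(480,600)))
save(fs['scene'],'pics/scene0.png');save(fs['side'],'pics/side0.png')
for n in fs:print(n,ray(fs[n],320,200))
print(robot.nose_length,robot.sense())
E
```

```text
pics
scene (array([0.86583035, 0.59545722, 1.07892241]), array([-0.30076713, -0.50521241, -0.80895529]))
side (array([0.1542697 , 0.84155134, 1.03582337]), array([ 0.24460559, -0.66536627, -0.70537541]))
wrist (array([0.6748031 , 0.08200436, 0.37242917]), array([-0.01261916, -0.32362116, -0.94618586]))
0.011 {'t': 0.15, 'joint_pos': array([-0.02891555,  0.46932507, -0.04863523,  1.53340059,  0.02410385,
        1.14099851, -0.08230416]), 'joint_velocities': array([-0.00031848, -0.00169275,  0.00070872, -0.0024247 ,  0.00066983,
        0.00042368,  0.00049758]), 'effort': array([ 3.33697863e-04, -5.10767841e+01, -4.67274967e-02, -2.37979531e+01,
        1.07760131e-02,  5.44104041e-03, -2.80327527e-05]), 'tcp_pos': array([6.74578683e-01, 5.26397815e-05, 2.41464173e-01]), 'tcp_rot': array([-3.14004700e+00,  3.28255180e-05,  1.57087049e+00]), 'wrist_force': array([-0.08422178, -0.49487163, -0.04995726]), 'torque': array([-0.00190977, -0.03782189, -0.00525441]), 'gripper_force': 0.0, 'opening': 0.9966923811405967}
```

View pics/scene0.png

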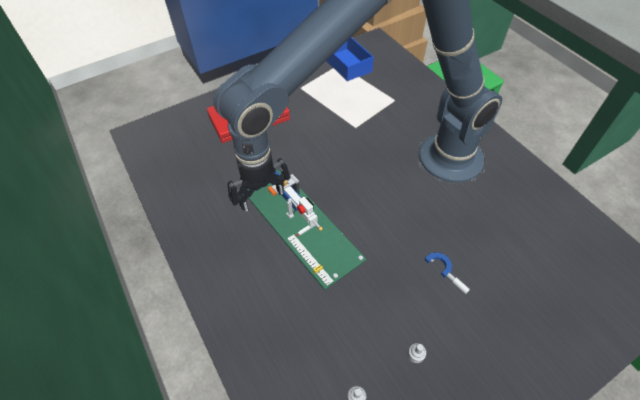

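View pics/side0.png

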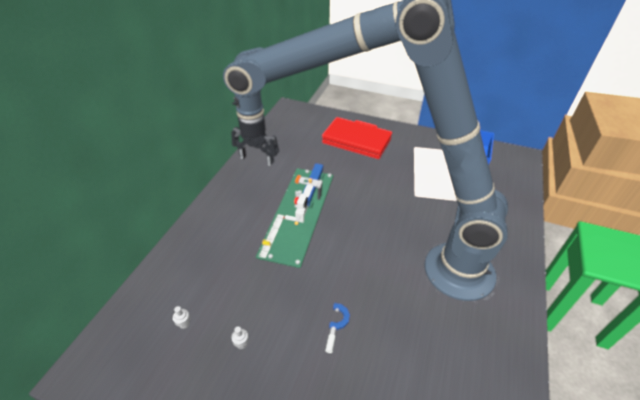

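The scene view shows the plate partly behind the gripper, with its near end at about (345,270). The side view shows the whole plate: top end at (315,170), bottom end at (280,262), orange knob at about (297,180) and rider at about (265,242). I'll fit the plate outline from the side view.

```bash
cat >> h.py <<'E'
def plate(f):
    P=cloud(f);H=hsv(f)
    m=((H[...,0]>60)&(H[...,0]<90)&(H[...,1]>100)&(abs(P[...,2]-.012)<.008)&(P[...,0]>.3)&(P[...,0]<1)&(abs(P[...,1])<.5)&(f['range_z']>0)).astype(np.uint8)
    n,l,s,c=cv2.connectedComponentsWithStats(m)
    k=1+np.argmax(s[1:,4]);vs,us=np.where(l==k)
    W=np.array([onz(f,u,v,.012)[:2] for u,v in zip(us,vs)])
    r=cv2.minAreaRect((W*1000).astype(np.float32))
    b=cv2.boxPoints(r)/1000; c=np.array(r[0])/1000
    e=[b[1]-b[0],b[2]-b[1]];e=max(e,key=np.linalg.norm);e=e/np.linalg.norm(e)
    if e[1]<0:e=-e
    ny=np.array([-e[1],e[0]])
    org=c+.075*e+.02*ny   # plate centre at gauge (-75,-20)mm
    return r,org,np.arctan2(e[1],e[0]),np.median(P[l==k],0),s[k]
def G(org,yaw,p):
    c,s=np.cos(yaw),np.sin(yaw);p=np.asarray(p,float)
    return np.array([org[0]+c*p[0]-s*p[1],org[1]+s*p[0]+c*p[1],p[2]])
def inv(org,yaw,P):
    d=np.asarray(P,float)[...,:2]-org;c,s=np.cos(yaw),np.sin(yaw)
    return np.stack([d[...,0]*c+d[...,1]*s,-d[...,0]*s+d[...,1]*c,np.asarray(P)[...,2]],-1)
E
python3 - <<'E'
from h import *
import pickle
fs=pickle.load(open('f0.pkl','rb'))
for n in('side','scene'):
    f=fs[n]
    r,o,y,med,s=plate(f);print(n,r,o,y,med,s)
    H=hsv(f);P=cloud(f)
    g=inv(o,y,P)
    for nm,lo,hi in(('orange',5,16),('yellow',20,32),('red',0,4)):
        m=(H[...,0]>=lo)&(H[...,0]<=hi)&(H[...,1]>140)&(H[...,2]>100)&(g[...,0]>-.3)&(g[...,0]<.15)&(abs(g[...,1])<.1)&(g[...,2]<.12)
        if m.sum():
            v,u=np.where(m);print(nm,m.sum(),u.mean(),v.mean(),np.median(g[m],0),g[m].min(0),g[m].max(0))
save(fs['wrist'],'pics/w0.png')
E
```

```text
side ((543.5352783203125, -39.030914306640625), (107.65446472167969, 438.0766906738281), 5.918060779571533) [0.51590892 0.03350725] 1.6740859 [0.52163779 0.06687905 0.01108661] [ 270  175   61   91 1646]
orange 18 297.1666666666667 178.66666666666666 [-0.16809608 -0.06486435  0.083675  ] [-0.26131231 -0.09648789  0.01117367] [-0.15495727 -0.06112169  0.08939584]
yellow 17 266.2352941176471 242.58823529411765 [ 0.09056059 -0.09342361  0.02644432] [ 0.08819509 -0.09979164  0.0155783 ] [ 0.09425399 -0.0834111   0.03127275]
red 10 295.6 199.6 [-0.06051552 -0.03698687  0.09046767] [-0.14213733 -0.06772239  0.01251008] [-0.05077687 -0.0337688   0.09495182]
scene ((534.1376342773438, 58.90460205078125), (108.79065704345703, 237.6053924560547), 5.707672119140625) [0.5067778  0.13154371] 1.6704142 [0.53034051 0.0891747  0.01207256] [ 299  205   66   77 1993]
orange 37 271.56756756756755 190.35135135135135 [-0.26926233 -0.06540425  0.08526207] [-0.28674861 -0.07019261  0.07750968] [-0.25541543 -0.05849366  0.0901016 ]
yellow 21 318.6190476190476 268.0952380952381 [-0.00780484 -0.0911476   0.0275792 ] [-0.01133155 -0.09834155  0.02139655] [-0.00573996 -0.08330071  0.03562367]
red 45 301.0 209.42222222222222 [-0.16008874 -0.0369983   0.08914409] [-0.17328054 -0.07443314  0.02083812] [-0.13349238 -0.02890158  0.09949819]
```

View pics/w0.png

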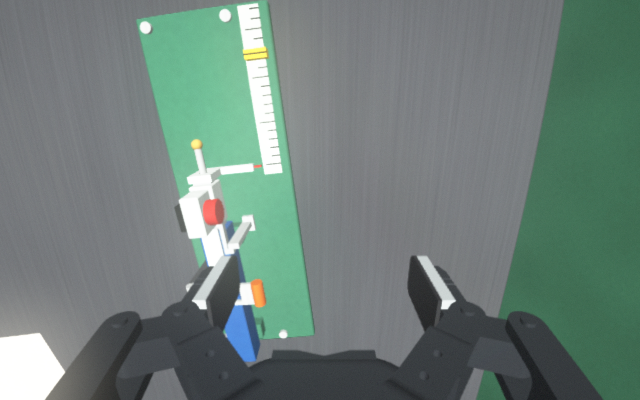

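The wrist view shows the gauge clearly: knob at (258,293), button at (213,212), pointer tip at (260,166), rider line at (255,53) and the plate's right edge. I'll compute rays from it.

Run:
```python
from h import *
import pickle
fs=pickle.load(open('f0.pkl','rb'));f=fs['wrist'];H=hsv(f)
m=((H[...,0]>60)&(H[...,0]<90)&(H[...,1]>90)).astype(np.uint8);m[:,350:]=0
e1=[];
for v in range(60,330,5):
    u=np.where(m[v])[0].max();e1.append(onz(f,u+.5,v,.012)[:2])
vx,vy,x0,y0=cv2.fitLine(np.array(e1,np.float32),cv2.DIST_HUBER,0,.01,.01).ravel()
d=np.array([vx,vy])*np.sign(vy);yaw=np.arctan2(d[1],d[0]);n=np.array([-d[1],d[0]])
P=np.array([x0,y0])
top=np.array([(np.where(m[:,u])[0].min(),u) for u in range(160,215,5)])
T=np.array([onz(f,u,v-.5,.012)[:2] for v,u in top])
a=np.mean((T-P)@d)  # x=150 edge
org=P+d*(a-.15)+n*.095
print('edge res',np.std((np.array(e1)-P)@n),'yaw',yaw,'org',org)
def blob(lo,hi,box,z,nm):
    k=np.zeros((400,640),bool);k[box[1]:box[3],box[0]:box[2]]=1
    k&=(H[...,0]>=lo)&(H[...,0]<=hi)&(H[...,1]>130)&(H[...,2]>80)
    v,u=np.where(k);w=onz(f,u.mean(),v.mean(),z);print(nm,k.sum(),u.mean(),v.mean(),u.min(),u.max(),v.min(),v.max(),w,inv(org,yaw,w))
blob(5,16,(240,270,275,315),.08,'knob')
blob(20,32,(235,40,275,65),.034,'rider')
blob(0,4,(195,190,230,230),.08,'button')
blob(0,8,(250,160,266,170),.019,'pointer')
blob(20,32,(185,135,205,152),.07,'yellowball')
pickle.dump((org,yaw),open('g.pkl','wb'))
P=cloud(f);g=inv(org,yaw,P)
for nm,(u,v) in dict(knob=(258,293),blk=(196,215),rider=(255,53),catch=(245,292)).items():print(nm,g[v,u])
```

```text
edge res 0.014918165476318513 yaw 1.6871309 org [0.53339431 0.02490016]
knob 290 258.0206896551724 292.8137931034483 251 265 279 306 [ 0.59811216 -0.1326628   0.08      ] [-0.16400991 -0.0459917   0.08      ]
rider 191 255.1937172774869 53.68586387434555 244 266 48 59 [0.60312256 0.12753122 0.034     ] [ 0.09384383 -0.08116957  0.034     ]
button 278 209.8273381294964 211.42805755395685 203 217 199 223 [ 0.55419893 -0.03092042  0.08      ] [-0.05785812 -0.01418478  0.08      ]
pointer 9 258.0 165.66666666666666 255 260 165 166 [0.59522705 0.00493471 0.019     ] [-0.02700757 -0.05909737  0.019     ]<stdin>:19: RuntimeWarning: Mean of empty slice.
  ret = ret.dtype.type(ret / rcount)
Traceback (most recent call last):
ValueError: zero-size array to reduction operation minimum which has no identity
```

Run:
```python
from h import *
import pickle
org,yaw=pickle.load(open('g.pkl','rb'))
print(robot.inverse_kinematics(G(org,yaw,[-.165,.034-.08*np.cos(2.3),.068+.08*np.sin(2.3)]),[np.pi,0,yaw-np.pi/2]))
robot.goto(G(org,yaw,[-.155,-.046,.19]),[np.pi,0,yaw-np.pi/2])
robot.grip(.55,30)
f=robot.grab_frame('wrist');pickle.dump(f,open('f1.pkl','wb'));save(f,'pics/w1.png');print(robot.sense()['t'],robot.sense()['tcp_pos'],robot.sense()['joint_pos'])
```

```text
Traceback (most recent call last):
FileNotFoundError: [Errno 2] No such file or directory: 'g.pkl'
```

Run:
```python
from h import *
import pickle
org,yaw=np.array([0.53339431,0.02490016]),1.6871
pickle.dump((org,yaw),open('g.pkl','wb'))
print(robot.inverse_kinematics(G(org,yaw,[-.165,.034-.08*np.cos(2.3),.068+.08*np.sin(2.3)]),[np.pi,0,yaw-np.pi/2]))
robot.goto(G(org,yaw,[-.155,-.046,.19]),[np.pi,0,yaw-np.pi/2])
robot.grip(.55,30)
f=robot.grab_frame('wrist');pickle.dump(f,open('f1.pkl','wb'));save(f,'pics/w1.png');print(robot.sense()['t'],robot.sense()['tcp_pos'],robot.sense()['joint_pos'])
```

```text
[-5.15111045e-04  3.15906770e-01  2.69991791e-01  2.09500790e+00
 -1.22510082e-01  7.45161348e-01 -1.10753123e+00]
1.7 [ 0.59709287 -0.12365464  0.18999209] [-0.074434    0.41705889  0.27919308  1.76604704 -0.13511119  0.97722071
 -1.19651116]
```

View pics/w1.png

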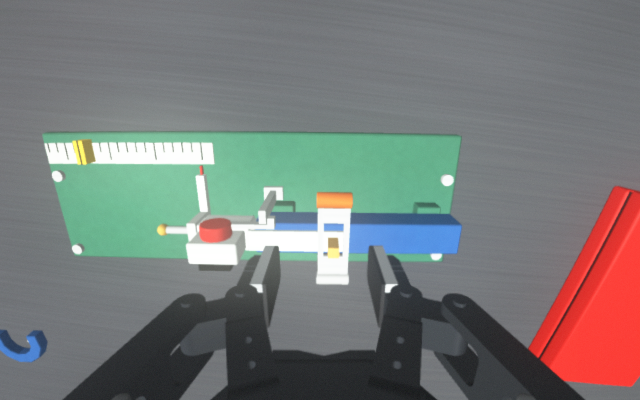

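The whole gauge is in view: knob at (334,200), pointer tip at (202,167), rider line at about (83,152) and the plate's long edge at rows 134–137. Refining the gauge pose from this view.

Run:
```python
from h import *
import pickle
f=pickle.load(open('f1.pkl','rb'));H=hsv(f)
m=(H[...,0]>60)&(H[...,0]<90)&(H[...,1]>90)
E=np.array([onz(f,u,np.where(m[:,u])[0].min()-.5,.012)[:2] for u in range(60,450,6)],np.float32)
vx,vy,x0,y0=cv2.fitLine(E,cv2.DIST_HUBER,0,.001,.001).ravel()
d=np.array([vx,vy])*np.sign(vy);yaw=np.arctan2(d[1],d[0]);n=np.array([-d[1],d[0]]);P=np.array([x0,y0])
R=[onz(f,np.where(m[v])[0].max()+.5,v,.012)[:2]@d for v in range(142,172,4)]
L=[onz(f,np.where(m[v])[0].min()-.5,v,.012)[:2]@d for v in range(185,235,5)]
R,L=np.median(R),np.median(L);print('len',L-R,'res',np.std((E-P)@n),yaw)
a=(L+R)/2+.075
org=d*a+n*(P@n+.095);print(org)
def blob(lo,hi,box,z,nm):
    k=np.zeros((400,640),bool);k[box[1]:box[3],box[0]:box[2]]=1
    k&=(H[...,0]>=lo)&(H[...,0]<=hi)&(H[...,1]>130)&(H[...,2]>80)
    v,u=np.where(k);w=onz(f,u.mean(),v.mean(),z);print(nm,k.sum(),u.mean(),v.mean(),u.min(),u.max(),v.min(),v.max(),w,inv(org,yaw,w))
blob(5,16,(310,185,360,215),.08,'knob')
blob(20,32,(65,135,100,170),.04,'rider')
blob(0,8,(196,160,210,178),.019,'pointer')
blob(0,5,(190,210,240,245),.083,'button')
g=inv(org,yaw,cloud(f));
print('depth knob',g[197:203,325:345].reshape(-1,3).mean(0),'block',np.median(g[244:258,200:230].reshape(-1,3),0),'catch',g[245,333],g[212,333],g[275,333])
v=152
print(f['image'][140:166:3,72:97].mean(2).astype(int))
pickle.dump((org,yaw),open('g.pkl','wb'))
im=cv2.resize(f['image'][125:215,40:240],(800,360),interpolation=cv2.INTER_CUBIC);cv2.imwrite('pics/c1.png',im[...,::-1])
```

```text
len 0.44515471622729447 res 0.013764582 1.6834674
[0.53368712 0.02585314]
knob 418 334.75837320574163 199.53827751196172 317 352 193 207 [ 0.5983005  -0.13324475  0.08      ] [-0.16535376 -0.04631586  0.08      ]
rider 185 79.91351351351351 151.4 73 86 140 163 [0.60525252 0.11795533 0.04      ] [ 0.08347191 -0.08146694  0.04      ]
pointer 15 200.66666666666666 169.26666666666668 200 202 166 173 [0.59472997 0.00515856 0.019     ] [-0.02742658 -0.05832904  0.019     ]
button 305 211.29180327868852 234.21639344262294 200 223 226 241 [ 0.55437978 -0.02872679  0.083     ] [-0.05656039 -0.01442488  0.083     ]
depth knob [-0.16487522 -0.0490831   0.08800685] block [-0.0626489  -0.00500071  0.09536595] catch [-0.16440718 -0.00422758  0.08227919] [-0.16394776 -0.03568437  0.08199448] [-0.16504011  0.02947929  0.07826319]
[[158 169 171 166 143 147 167 170 169 161 141 135 133 130 129 129 126 125
  128 138 153 154 152 153 153]
 [211 209 207 204 177 138 197 207 207 205 149 122 123 124 124 123 119 124
  127 161 236 252 250 248 248]
 [250 201 207 207 200 148 152 203 208 207 201 141 124 122 123 125 123 124
  122 131 190 247 253 254 253]
 [253 237 201 206 206 194 136 172 206 208 205 181 131 122 125 123 124 125
  127 125 148 238 253 253 254]
 [253 251 231 213 208 206 169 129 201 207 207 201 163 127 124 125 122 125
  125 126 127 169 249 253 253]
 [253 253 253 247 219 207 206 136 144 204 207 207 194 149 125 124 124 124
  126 127 125 137 210 252 253]
 [253 253 253 252 236 211 207 197 131 181 206 207 206 180 133 125 124 125
  125 126 126 126 141 228 253]
 [253 253 253 253 250 227 209 205 169 130 194 207 207 203 150 126 125 126
  126 131 140 155 166 221 253]
 [161 161 161 162 163 176 194 194 183 135 150 184 193 194 162 150 151 151
  156 161 162 162 162 164 164]]
```

View pics/c1.png

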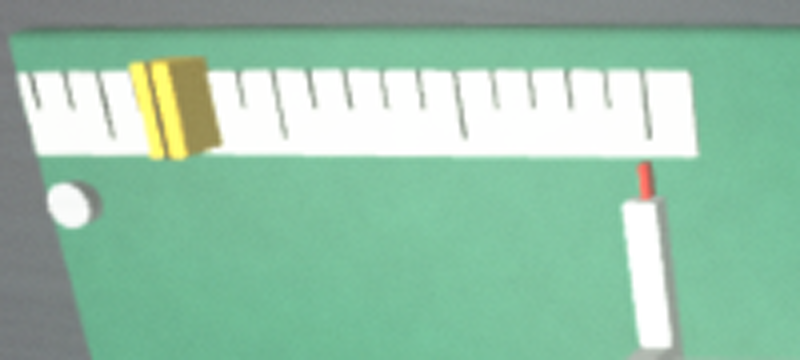

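The crop shows the pointer at the 0 tick and the rider line between the 110 and 130 ticks, seen with parallax. The knob is at the expected spot, at a hasp angle of about 0.06. Moving the hasp now.

Run:
```python
from h import *
import pickle
org,yaw=pickle.load(open('g.pkl','rb'))
X=-.165
r=robot.move_straight(G(org,yaw,[X,-.046,.11]),vel=.2)
hit=robot.move_straight(G(org,yaw,[X,-.046,.073]),vel=.1,contact_N=8);print(hit,robot.sense()['wrist_force'])
robot.grip(0.1,30);s=robot.sense();print(s['opening'],s['gripper_force'],s['wrist_force'],s['t'])
if s['opening']>.25:
    for a in np.linspace(.06,2.35,11)[1:]:
        robot.move_straight(G(org,yaw,[X,.034-.08*np.cos(a),.073-.005+.08*np.sin(a)]),vel=.12)
        print(round(a,2),np.round(robot.sense()['wrist_force'],1))
f=robot.grab_frame('wrist');save(f,'pics/w2.png');s=robot.sense();print(s['t'],s['opening'],s['tcp_pos'])
```

```text
False [0.04544117 0.38737203 1.10709527]
0.3417915709288226 31.86672806739807 [0.67731998 0.21710399 0.85329686] 3.05
0.29 [2.  1.  0.2]
0.52 [ 1.5  0.5 -0. ]
0.75 [1.8 3.  0.5]
0.98 [3.  2.2 1.7]
1.2 [2.5 4.1 3.8]
1.43 [1.8 4.6 6.2]
1.66 [0.5 5.2 8.7]
1.89 [-3.   7.  11.2]
2.12 [-3.2  5.6  8.2]
2.35 [-3.2  5.3  4.2]
6.1 0.34087675009570906 [ 0.4604522  -0.14740598  0.12388701]
```

View pics/w2.png

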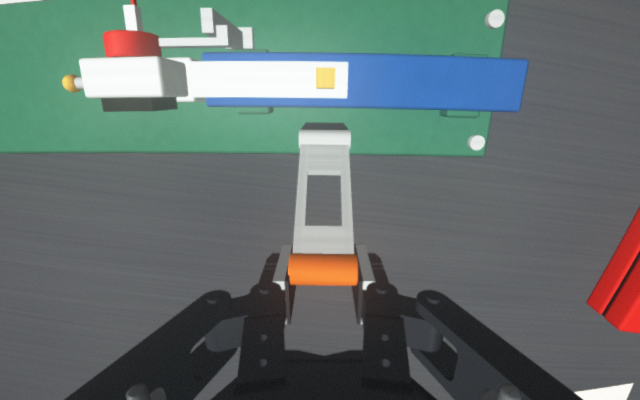

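Hasp is well over and the catch (325,77) is clear. Release it, then grasp the block.

Run:
```python
from h import *
import pickle
org,yaw=pickle.load(open('g.pkl','rb'))
robot.grip(.55)
p=robot.sense()['tcp_pos'];robot.move_straight([p[0],p[1],.2],vel=.2)
robot.goto(G(org,yaw,[-.06,0,.17]),[np.pi,0,yaw]);robot.grip(.85)
f=robot.grab_frame('wrist');pickle.dump(f,open('f3.pkl','wb'))
print(robot.move_straight(G(org,yaw,[-.06,0,.072]),vel=.12,contact_N=8),robot.sense()['wrist_force'])
b=robot.sense()['wrist_force']
robot.grip(.2,35);s=robot.sense();print(s['opening']*85,s['gripper_force'],inv(org,yaw,s['wrist_force']+np.r_[org,0]),inv(org,yaw,b+np.r_[org,0]),inv(org,yaw,s['tcp_pos']),s['t'])
f=robot.grab_frame('wrist');save(f,'pics/w4.png');pickle.dump(f,open('f4.pkl','wb'))
```

```text
False [0.23572268 0.89639974 0.20447943]
32.7622672319461 35.110257267951965 [0.62402557 2.36372642 9.36963357] [ 0.86421298 -0.33501279  0.20447943] [-0.06012377 -0.00066464  0.07359612] 9.9
```

View pics/w4.png

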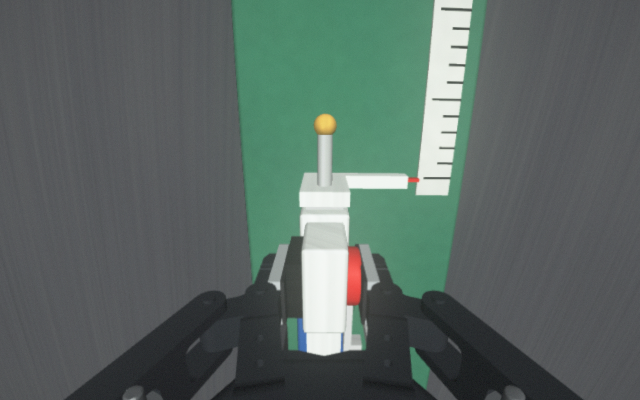

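The block is gripped with the button in (pad at (292,278), button at (353,275)). The pointer (415,180) and scale are visible. Drawing out to 0.09 and then looking.

Run:
```python
from h import *
import pickle
org,yaw=pickle.load(open('g.pkl','rb'))
d=np.array([np.cos(yaw),np.sin(yaw),0])
p0=robot.sense()['tcp_pos'];pickle.dump(p0,open('p0.pkl','wb'))
for e in(.015,.05,.09):
    print(robot.move_straight(p0+d*e,vel=.08,contact_N=15))
    s=robot.sense();print(e,inv(org,yaw,s['wrist_force']+np.r_[org,0]),s['opening']*85,inv(org,yaw,s['tcp_pos']),s['t'])
robot.sleep(.2)
f=robot.grab_frame('wrist');pickle.dump(f,open('f5.pkl','wb'));save(f,'pics/w5.png')
```

```text
True
0.015 [-1.61336558  1.1990509   2.48894485] 32.0259536668045 [-0.05224514 -0.00066894  0.07366058] 10.1583
False
0.05 [-1.83115495 -1.079953    1.89659224] 32.447997289927955 [-0.01012287 -0.00103251  0.07369925] 10.8583
False
0.09 [-2.08890496 -4.65005552 -0.45783049] 32.3080166972906 [ 0.029673   -0.00134654  0.07369074] 11.5083
```

View pics/w5.png

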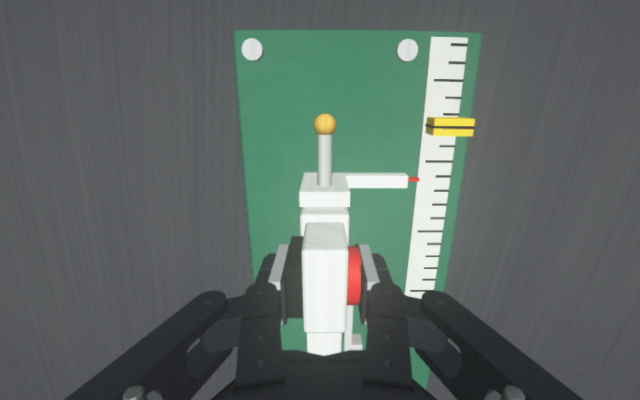

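Run:
```python
from h import *
import pickle
org,yaw0=pickle.load(open('g.pkl','rb'))
f=pickle.load(open('f5.pkl','rb'));f1=pickle.load(open('f1.pkl','rb'))
I=f['image'].mean(2)
print(I[112:140,426:474:6].astype(int))
H=hsv(f);k=(H[...,0]>=20)&(H[...,0]<=32)&(H[...,1]>130);k[:,:415]=0;v,u=np.where(k);print(u.min(),u.max(),v.min(),v.max())
r=(H[...,0]<8)&(H[...,1]>130);r[:,:400]=0;r[:170]=0;r[190:]=0;v,u=np.where(r);pu,pv=u.max(),v[u>=u.max()-3].mean();print('ptr',u.min(),u.max(),pv)
for yaw in(yaw0,1.672):
    print(yaw,'ptr',inv(org,yaw,onz(f,pu,pv,.019)))
    for z in(.034,.038,.04,.042):
        print(z,'f5',inv(org,yaw,onz(f,450,126.5,z)),'f1',inv(org,yaw,onz(f1,79,152,z)))
g=inv(org,yaw0,cloud(f));print('depth top',g[126:132,440:468].reshape(-1,3).mean(0),'scale',g[146:156,436:444].reshape(-1,3).mean(0))
im=cv2.resize(f['image'][90:200,400:500],(500,550),interpolation=cv2.INTER_CUBIC);cv2.imwrite('pics/c5.png',im[...,::-1])
```

```text
[[233 233 233 226 226 226 114 116]
 [231 232 233 112 125 148 116 115]
 [232 233 233  90  86  90 114 114]
 [231 232 234 162 152 148 115 114]
 [230 222 225 224 225 218 120 113]
 [220 169 181 183 182 186 139 124]
 [214 117 175 172 170 169 165 158]
 [208 103 185 187 185 184 183 181]
 [191 102 188 187 187 186 186 185]
 [187 103 187 187 186 187 186 185]
 [176 101 188 187 187 187 186 186]
 [142 102 188 186 186 186 186 186]
 [ 92  97 186 185 186 186 186 185]
 [ 76  85 170 173 174 180 181 181]
 [ 99  69 103 103 104 104 108 112]
 [119  70  81  77  75  72  72  69]
 [123  92 142 118 113 104  94  85]
 [121 108 185 172 169 165 164 160]
 [119 108 187 186 186 185 184 184]
 [115 115 187 187 188 186 186 185]
 [127 115 188 188 187 186 186 185]
 [197 121 189 187 186 187 186 186]
 [230 132 190 189 188 186 188 186]
 [233 187 201 202 201 182 180 182]
 [234 225 225 222 222 160 151 144]
 [232 232 234 234 232 140 119 110]
 [233 234 235 234 236 132 115 103]
 [233 233 236 235 234 126 116 104]]
432 474 118 135
ptr 409 418 178.71428571428572
1.6834674 ptr [ 0.06161195 -0.06295021  0.019     ]
0.034 f5 [ 0.0961216  -0.07353183  0.034     ] f1 [ 0.08971381 -0.07987348  0.034     ]
0.038 f5 [ 0.09648448 -0.07184509  0.038     ] f1 [ 0.08629909 -0.08054849  0.038     ]
0.04 f5 [ 0.09666591 -0.07100172  0.04      ] f1 [ 0.08459173 -0.08088599  0.04      ]
0.042 f5 [ 0.09684735 -0.07015835  0.042     ] f1 [ 0.08288437 -0.08122349  0.042     ]
1.672 ptr [ 0.06232975 -0.06223956  0.019     ]
0.034 f5 [ 0.09695848 -0.07242476  0.034     ] f1 [ 0.09062383 -0.07883947  0.034     ]
0.038 f5 [ 0.09730199 -0.07073397  0.038     ] f1 [ 0.08721708 -0.07955359  0.038     ]
0.04 f5 [ 0.09747375 -0.06988857  0.04      ] f1 [ 0.0855137  -0.07991065  0.04      ]
0.042 f5 [ 0.0976455  -0.06904318  0.042     ] f1 [ 0.08381032 -0.08026771  0.042     ]
depth top [ 0.09452771 -0.07796415  0.02886114] scale [ 0.07938892 -0.07613818  0.01592658]
```

View pics/c5.png

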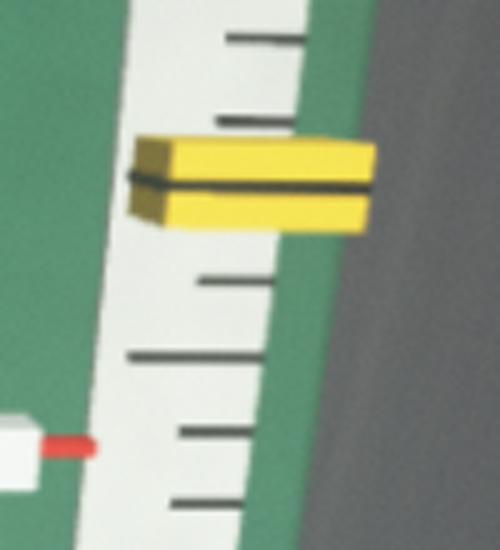

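The crop shows the rider line at about row 126.5 with its lower face end at (426,125), and the pointer tip at (418,178.7). About 34 mm remain, so I'll move 31 mm with the y drift corrected and look again.

```bash
cat > m.py <<'E'
from h import *
import pickle
def measure(name):
    org,yaw=pickle.load(open('g.pkl','rb'))
    f=robot.grab_frame('wrist');pickle.dump(f,open(name+'.pkl','wb'))
    H=hsv(f)
    r=(H[...,0]<8)&(H[...,1]>130);r[:,:400]=0;r[:,440:]=0;r[:165]=0;r[195:]=0;v,u=np.where(r);pv=v[u>=u.max()-3].mean()
    s=robot.sense();print('ptr px',u.max(),pv,inv(org,yaw,onz(f,u.max(),pv,.019)),'tcp',inv(org,yaw,s['tcp_pos']),'F',inv(org,yaw,s['wrist_force']+np.r_[org,0]),s['opening']*85,s['t'])
    im=cv2.resize(f['image'][140:220,400:500],(800,640)[:2],interpolation=cv2.INTER_CUBIC)[:600];cv2.imwrite(f'pics/{name}.png',im[...,::-1])
    return f
E
python3 - <<'E'
from m import *
org,yaw=pickle.load(open('g.pkl','rb'));f5=pickle.load(open('f5.pkl','rb'))
print(inv(org,yaw,onz(f5,426.5,125,.019)),inv(org,yaw,onz(f5,450,127,.0285)))
s=robot.sense();p=s['tcp_pos']+G(np.zeros(2),yaw,[.031,-.001,0])
robot.move_straight(p,vel=.06);robot.sleep(.2)
f=measure('m1')
g=inv(org,yaw,cloud(f));print(f['image'].mean(2)[165:195,422:476:6].astype(int))
E
```

```text
[ 0.09560465 -0.06510546  0.019     ] [ 0.09533589 -0.07588569  0.0285    ]
ptr px 418 179.0 [ 0.09203344 -0.06304879  0.019     ] tcp [ 0.0596956  -0.00167458  0.07363598] F [-2.59035899  2.2840771   4.91880724] 32.463009071206834 12.6667
[[187 184 187 188 190 172 145 105 106]
 [166 166 164 165 164 161 154 107 105]
 [151 160 161 162 160 159 157 112 105]
 [149 155 163 160 159 160 156 135 105]
 [148 128 173 169 165 163 163 158 105]
 [135 118 189 187 186 185 183 183 105]
 [109 119 190 189 189 189 188 187 105]
 [ 83 122 191 191 190 188 189 189 105]
 [ 76 124 191 190 191 190 189 189 105]
 [ 89 136 190 190 190 190 189 188 103]
 [105 130 187 189 189 187 187 187 105]
 [112  95 138 139 166 166 166 166 105]
 [113  74  84  86  95  97  99  98 105]
 [116  88  94  92  87  82  81  79 104]
 [116 139 166 164 153 134 131 130 105]
 [147 170 190 189 188 185 185 184 105]
 [201 181 191 190 189 190 188 189 106]
 [232 184 191 190 190 190 187 187 105]
 [236 184 191 191 190 189 189 187 106]
 [236 188 194 192 192 189 188 186 105]
 [236 209 210 208 206 176 178 171 106]
 [236 236 236 236 236 129 129 120 108]
 [237 238 238 238 236 120 118 107 106]
 [236 237 238 237 237 120 117 107 109]
 [236 238 233 233 233 120 120 107 108]
 [237 238 201 190 192 121 118 109 107]
 [236 238 146 100  99 120 119 107 109]
 [236 237 165 134 131 120 116 106 108]
 [236 237 234 231 231 121 116 107 109]
 [236 237 237 237 237 121 117 105 108]]
```

View pics/m1.png

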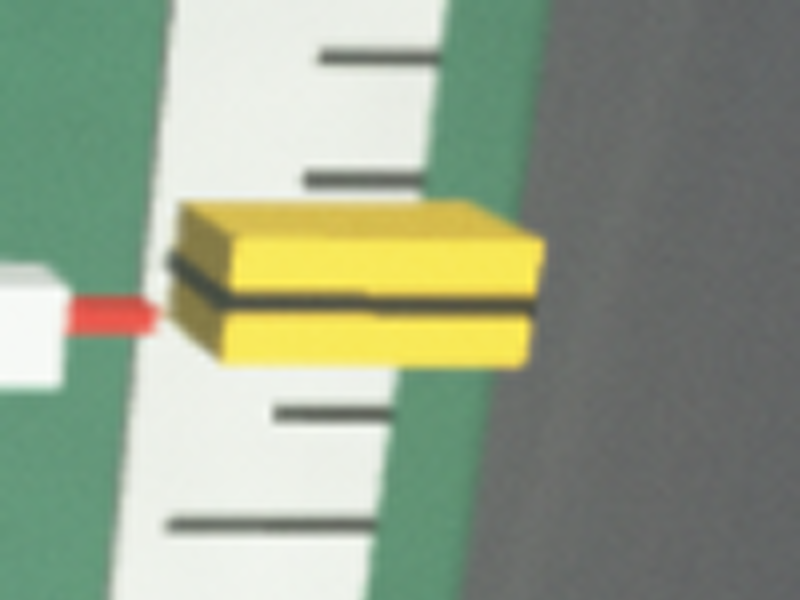

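The pointer tip is at about (419,179). The rider line on its near face runs from (421.2,171.8) at the foot to (427.5,177.4) at the top.

Run:
```python
from m import *
org,yaw=pickle.load(open('g.pkl','rb'));f=pickle.load(open('m1.pkl','rb'))
for u,v,zs in((421,171.9,(.013,.015,.017)),(427.5,177.4,(.027,.0285,.03,.04,.042)),(418.5,179,(.019,)),(455,178,(.0285,.04))):
    for z in zs: print(u,v,z,inv(org,yaw,onz(f,u,v,z)))
```

```text
421 171.9 0.013 [ 0.09526505 -0.06656157  0.013     ]
421 171.9 0.015 [ 0.09575474 -0.06589055  0.015     ]
421 171.9 0.017 [ 0.09624444 -0.06521952  0.017     ]
427.5 177.4 0.027 [ 0.09519864 -0.06626376  0.027     ]
427.5 177.4 0.0285 [ 0.09559545 -0.0657233   0.0285    ]
427.5 177.4 0.03 [ 0.09599227 -0.06518284  0.03      ]
427.5 177.4 0.04 [ 0.09863768 -0.06157977  0.04      ]
427.5 177.4 0.042 [ 0.09916676 -0.06085916  0.042     ]
418.5 179 0.019 [ 0.09203241 -0.06337507  0.019     ]
455 178 0.0285 [ 0.09517413 -0.08292525  0.0285    ]
455 178 0.04 [ 0.0982439  -0.07765729  0.04      ]
```

Run:
```python
from m import *
org,yaw=pickle.load(open('g.pkl','rb'))
x0=inv(org,yaw,robot.sense()['tcp_pos'])[0];want=x0+.0035;cmd=want
for i in range(3):
    p=robot.sense()['tcp_pos'];q=inv(org,yaw,p)
    robot.move_straight(G(org,yaw,[cmd,q[1],q[2]]),vel=.02);robot.sleep(.2)
    x=inv(org,yaw,robot.sense()['tcp_pos'])[0];print((x-want)*1e3)
    if abs(x-want)<3e-4:break
    cmd+=want-x
f=measure('m2')
```

```text
0.10344535077498607
ptr px 418 179.0 [ 0.09564906 -0.0631715   0.019     ] tcp [ 0.06331213 -0.00169331  0.07364661] F [-3.04588213  0.64580251  4.49696449] 32.363546256560696 13.2167
```

View pics/m2.png

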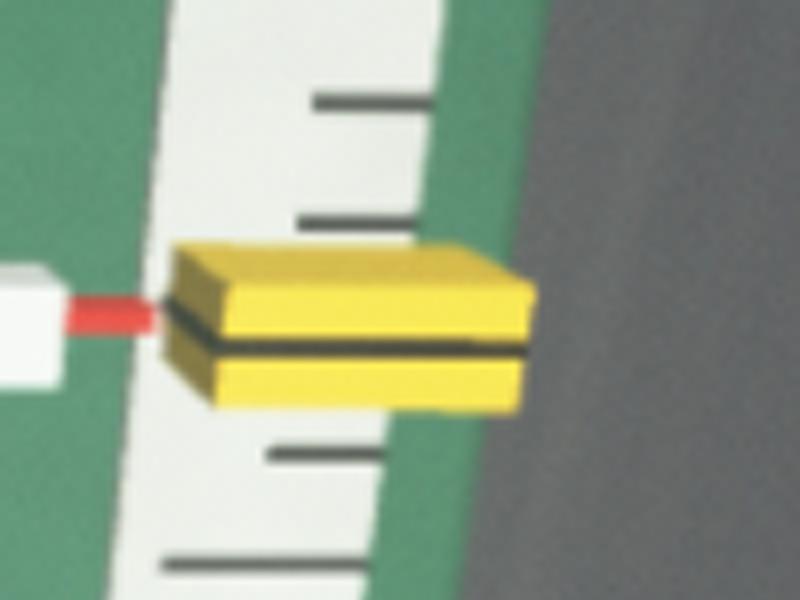

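The pointer (row 315 in the crop) meets the rider's line at its own height (about row 317), so they agree to about 0.2 mm. An extension of about 123 mm also agrees with the scale ticks.

```bash
python3 -c "
from plant import robot
robot.sleep(.3);s=robot.sense();print(s['opening']*85,s['gripper_force'],abs(s['joint_velocities']).max());print(robot.close_job())"
```

```text
32.56503140965645 37.92859733104706 0.001719303154036442
the job is handed in; nothing more can be done
None
```

The job is handed in: the hasp is swung over to about 2.35 rad, and the arm is held still with the button squeezed at about 123 mm extension, its pointer within about 0.2 mm of the rider's line by my measurement.

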